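Shut the juicer's spout and take off its lid

TASK

The juicing is done and the juicer has to be opened for cleaning. First swing the orange flap down over the juice spout and press it home until its tab clicks under the spout's lip, so that nothing drips while the drum is opened. Then undo the dark drum lid by its feed tube - nobody remembers which way this one unscrews, so try both - and finish with the lid still held in the gripper, level and some 7 cm straight above the drum; leave the mug and everything else as they stand.

Things in the scene. Friction and masses are not known exactly. Their poses are not given: they have to be found in the camera images.
- juicer: White slow juicer with a clear drum; suction feet hold it fast. Origin on the worktop under the vertical axis of drum and lid, z up. The juice spout points along its own -x (36 mm wide, 122 to 159 mm high, mouth 102 mm from the axis). Base 142 mm in diameter, 104 mm high; drum 100 mm in diameter, up to 172 mm.
- flap_hinge (a point): Middle of the flap's hinge, on top of the spout's mouth (102 mm from the juicer's axis, 160 mm high); its axes are the juicer's, the hinge runs along its y.
- spout_flap (a joint): Orange flap, a plate 38 mm wide, 42 mm from hinge to free edge, outer face 6 mm outside the hinge. 0 rad = shut, hanging down over the mouth; grows as it swings out and up, pi/2 = straight out. Stays where it is left, moves with under 1 N; from about 0.25 rad its springy tab must be pushed past a ridge under the lip with 3 to 6 N near the free edge, then it reads under 0.05.
- lid: Loose dark lid, 0.12 kg. Origin on its axis at its underside, 174 mm above the worktop when seated, z up. Collar 111 mm in diameter, 30 mm high. Quick thread of unknown hand (turns about z): one way it is stopped within 0.15 rad; the other way it turns easily, does not rise, is free to be lifted straight off from 0.95 to 1.35 rad, and is stopped near 1.5.
- lid_tube (a point): On the lid's axis, in the middle of the part to grip: the upright feed tube, 46 mm in outer diameter, which rises from 30 to 78 mm above the lid's underside; this point is 58 mm above the underside.
- mug: White mug under the spout, bowl 83 mm in diameter, 94 mm high, standing free; origin under the middle of its outline, handle included.
- lemon_whole: Loose lemon on the chopping board, 71x53x51 mm; leave it.
- spoon: Loose teaspoon on the chopping board, 130x26x11 mm; leave it.
Mind the look-alikes: they are no part of the job. Leave any purple or turquoise look-alike of the lid alone.

How it is judged (in metres and radians):
On the way:
1. the spout's flap is shut with its tab behind the ridge, the lid still seated (value of joint spout_flap below 0.07 rad and z of lid in the frame of juicer below 0.182 m), for 0.3 s.
At the end, for the whole second after the job is handed in: Flap latched (under 0.07 rad). Lid held still by the fingers (over 2 N), its underside 40 to 126 mm above its seat, within 40 mm of the drum axis, tilted under 0.2 rad, off the juicer. Mug moved under 20 mm and upright; lemon and spoon moved under 30 mm (value of joint spout_flap below 0.07 rad and z of lid in the frame of juicer between 0.214 and 0.3 m and horizontal distance between lid and juicer below 0.04 m and angle between lid's own z axis and vertical below 0.2 rad and linear speed of lid below 0.03 m/s and contact force between the fingers and lid above 2 N and contact force between juicer and lid below 0.1 N and distance of mug from where it was at the start of the episode below 0.02 m and angle between mug's own z axis and vertical below 0.15 rad and distance of each of lemon_whole, spoon from where it was at the start of the episode below 0.03 m); the arm keeps its last pose, push and grip.
It fails at once if the lid is lifted off while the spout's flap is open (z of lid in the frame of juicer above 0.19 m and value of joint spout_flap above 0.1 rad).
It fails at once if the mug is shifted by 20 mm or tipped (distance of mug from where it was at the start of the episode above 0.02 m or angle between mug's own z axis and vertical above 0.3 rad).
It fails at once if lemon or spoon is disturbed (distance of any of lemon_whole, spoon from where it was at the start of the episode above 0.03 m).
It also fails if it takes over 56 s, if anything falls off the work surface, if the arm or the gripper's body presses on something with over 40 N, if the wrist force passes 120 N, or if a joint passes its speed limit or range.

ROBOT

A 6-joint arm with a two-finger parallel gripper is mounted at the origin on a cart in front of the work surface, level with it; the furniture and walls round the work are solid. World frame = base frame: x ahead of the robot, y to its left, z up, the work surface at z = 0. Lengths are in mm, angles in rad, forces in N, time in s.
With the tool pointing down it reaches from about 400 to 925 mm from the base axis. Payload 12.5 kg.
Tool frame: the origin (TCP) lies at the very end of the fingers, on their centre line; the grasp point (between the pads) lies grip_depth behind it (grip_depth is the distance from the TCP to the grasp point, in mm); z points along the fingers, y is the line along which they close (so a half turn about z gives the same grasp; the last joint's range is limited). The gripper opens to 95 mm and grips with 3 to 60 N. Pads are 20 mm wide; open, the fingers measure 119 mm over their backs; the gripper's body (75 mm by 180 mm) begins 59 mm behind the grasp point.
Start: joints at [-1.338, 0.491, 1.559, -0, 1.092, -0.106], TCP at [207.746, -589.482, 214.661] pointing down, gripper open.
Joint ranges: [-3.1, 3.1], [-0.84, 2.19], [0.05, 2.79], [-1.13, 4.28], [0.06, 2.93], [-2.69, 2.69]. Speed limits (rad/s): [2.22, 2.22, 2.79, 3.14, 3.14, 3.14].

INTERFACE

Orientations are given as [roll, pitch, yaw] about the fixed x, y, z axes, in that order (R = Rz(yaw) Ry(pitch) Rx(roll)).
In Python, from cell import state, read_camera, job_done, grip_depth gives the robot as it stands.
- The arm moves only by the tool drive_tool, never from a script. Its argument "targets" is a list of rows, each an object with "jaw": the opening, from 0 (shut) to 1 (fully open); "travel": the shift along the tool's x, y, z in m, a list of three; "twist": the turn about the tool's z in rad. In form: [{"jaw": jaw, "travel": [tx, ty, tz], "twist": twist}, ...]. A call has 1 to 8 rows; each row is the pose to reach, as a shift and turn from the pose commanded when the call began, along the tool's axes at that moment; what a row does not reach only later rows make up. A row lasts 1/12 s, in which the tool goes at most 41.7 mm and 7.16 degrees, less where a joint would pass 70% of its speed; a pose out of reach is approached as far as the arm can. A call with a gripper value outside its range is refused whole. The fingers move at their own pace and stop on an object; the grip force is fixed at half the most. Time passes only in rows, so rows that repeat a pose let the fingers close. It gives the time, the measured TCP pose, the force, the opening and the grip force at its end, in the units of the state.
- state(): the state, without advancing time (a new reading comes with each control period).
- read_camera(name): name is "scene" or "top" or "wrist"; returns a dict with "frame" (400x640x3 uint8, red, green, blue), "fx", "fy", "cx", "cy" (pixels), "k1" (the pictures are not rectified: a ray, as slopes to the right and down, at radius r is drawn at 1 + k1 r^2 times it, then the intrinsics apply), "R" (3x3) and "t" (3): a world point X has camera coordinates R X + t. Camera axes: x right, y down, z forward; pixel columns grow to the right and rows downward; lengths in mm; the calibration is good to about 2 mm. A picture is of the moment at which its call begins. There is no depth.
- job_done(): hands the job in; it is judged then, once.
The state is a dict: "t": time; "joints": joint angles; "qvel": joint speeds; "tau": joint torques, N m; "eef_pos": TCP position; "tcp_rot": TCP orientation; "ft_force": force on the tool from outside, world axes, zero at the start; "moment": the same for the moment, N m; "opening": opening from 0.0 (shut) to 1.0 (fully open); "grip_force": force on a finger pad.
Only numpy, scipy, OpenCV 4.12 (cv2) and the standard library are available. Lean on these libraries where they do the work, as an engineer would, in place of code of your own. Each camera call takes 0.05 s, during which the arm holds its last target. There are 200 camera calls.

## Working session

There is one attempt and no reset: what is moved stays moved. The work goes in short steps, Python scripts to look and compute and a tool call to move; the robot and the scene stay as the last step left them, time stands still between calls to the robot, and variables do not carry over. Pictures are saved under pics/ and viewed, at most 10 in all, crops included, and the job is handed in when it is done.

Besides the shell and the picture viewer there is one more tool, called after "Emit:" as name(argument=value, ...), one argument or row to a line, values as JSON. drive_tool: Moves the arm, as the interface text tells. Its arguments: {"type":"object","properties":{"targets":{"type":"array"}},"required":["targets"]}

```bash
mkdir -p pics; ls; python3 - <<'E'
from cell import *
import cv2,numpy as np
print(state(),grip_depth)
for n in("scene","top"):
    c=read_camera(n);cv2.imwrite(f"pics/{n}1.png",c["frame"][:,:,::-1]);print({k:v for k,v in c.items() if k!="frame"})
E
```

```text
pics
{'t': 0.0, 'joints': array([-1.33766400e+00,  4.91565404e-01,  1.55945791e+00,  1.18971707e-05,
        1.09172342e+00, -1.05630240e-01]), 'qvel': array([-1.93046398e-03, -3.84332061e-04,  4.11766729e-04,  1.18388999e-03,
       -3.42877489e-05, -1.02787972e-03]), 'tau': array([-5.80892847e-04, -6.12641287e+01, -2.58176762e+01,  6.91941823e-02,
        4.82332322e-02, -1.70655358e-04]), 'eef_pos': array([ 207.64742964, -589.22821512,  214.05521409]), 'tcp_rot': array([-3.14044612e+00, -1.32171440e-04,  3.38757003e-01]), 'ft_force': array([-0.52214248, -0.31947912,  0.78457785]), 'moment': array([0.02162424, 0.02322464, 0.016074  ]), 'grip_force': 0.0, 'opening': 0.9989470332292227} 18.8
{'fx': 446.5534680502686, 'fy': 446.5534680502686, 'cx': 318.321606417014, 'cy': 200.27297840796325, 'k1': -0.007104290924808586, 'R': array([[-0.78577841, -0.61841017,  0.01100689],
       [-0.46578019,  0.57994419, -0.66836633],
       [ 0.40694116, -0.53031462, -0.74375083]]), 't': array([299.40256279, 443.22857479, 933.49885713])}
{'fx': 387.76829372371975, 'fy': 387.76829372371975, 'cx': 321.69781255994985, 'cy': 196.7783455243892, 'k1': -0.0026093628725763476, 'R': array([[ 0.01458677, -0.99977477,  0.01541533],
       [-0.99596057, -0.01589374, -0.08837384],
       [ 0.08859895, -0.01406397, -0.99596809]]), 't': array([-185.07030589,  505.24399021, 1202.98518763])}
```

View pics/scene1.png

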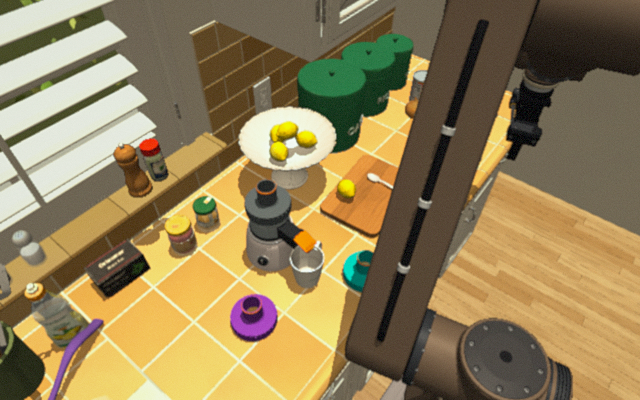

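View pics/top1.png

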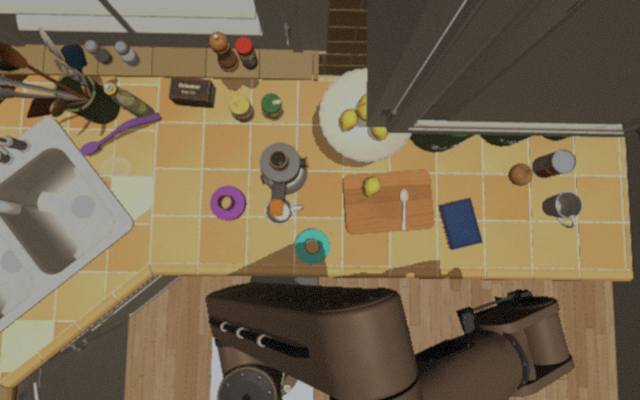

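The top view shows three lid-like things: a dark one on the juicer at (280,160), a purple one at (228,203) and a turquoise one at (312,246). The dark one sits on the drum with the spout and orange flap (277,207), so it fits the description. I'll confirm it in a crop and measure.

```bash
cat > h.py <<'E'
import numpy as np,cv2
from cell import *
def ray(c,uv):
    p=np.array([(uv[0]-c["cx"])/c["fx"],(uv[1]-c["cy"])/c["fy"]]);q=p.copy()
    for _ in range(5): q=p/(1+c["k1"]*(q@q))
    R,t=np.array(c["R"]),np.array(c["t"]);return -R.T@t,R.T@np.r_[q,1]
def plane(c,uv,z):
    o,d=ray(c,uv);return o+d*(z-o[2])/d[2]
def two(c1,a,c2,b):
    o,d=ray(c1,a);p,e=ray(c2,b);s=np.linalg.lstsq(np.c_[d,-e],p-o,rcond=None)[0]
    x,y=o+d*s[0],p+e*s[1];return (x+y)/2,np.linalg.norm(x-y)
def orange(f,box):
    h=cv2.cvtColor(f,cv2.COLOR_RGB2HSV);m=cv2.inRange(h,(5,200,150),(18,255,255))
    x0,y0,x1,y1=box;k=np.zeros_like(m);k[y0:y1,x0:x1]=m[y0:y1,x0:x1];return k
E
python3 - <<'E'
from h import *
s=cv2.imread("pics/scene1.png");t=cv2.imread("pics/top1.png")
a=cv2.resize(s[170:290,230:340],None,fx=3.6,fy=4,interpolation=2)
b=cv2.resize(t[135:235,240:340],(400,480),interpolation=2)
a=cv2.resize(a,(400,480));cv2.imwrite("pics/crop1.png",np.hstack([a,b]))
E
```

```text
(no output)
```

View pics/crop1.png

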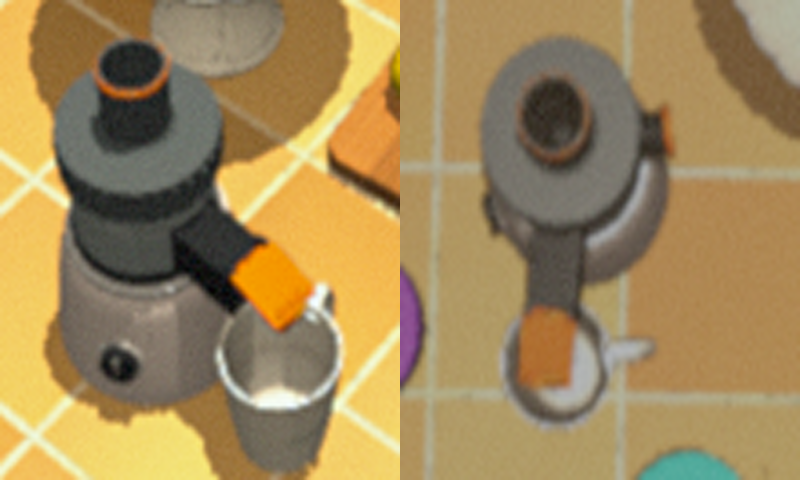

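```bash
cat >> h.py <<'E'
cal={}
import pickle,os
E
python3 - <<'E'
from h import *
S=read_camera("scene");T=read_camera("top")
sc=lambda x,y:(230+x*110/400,170+y/4); tc=lambda x,y:(240+(x-400)/4,135+y/4.8)
print("tube",plane(T,tc(554,118),252),plane(S,sc(132,68),252),two(S,sc(132,68),T,tc(554,118)))
print("collar",plane(T,tc(561,132.5),204))
for n,a,b in(("hingeL",(232,265),(527,309)),("hingeR",(270,240),(578,309)),("freeL",(280,330),(517,387)),("freeR",(312,290),(572,387))):
    print(n,two(S,sc(*a),T,tc(*b)))
print("spout",[plane(T,tc(*p),160) for p in((527,305),(580,309),(529,235),(583,235))])
# mug rim
print("mug",[plane(T,tc(*p),94) for p in((503,365),(608,365),(556,305),(556,427),(653,350))])
E
```

```text
tube [582.6493157  -60.79406209 252.        ] [581.28215697 -58.95309182 252.        ] (array([583.07580766, -60.56770555, 249.51289082]), np.float64(0.07683197861209085))
collar [583.28859711 -60.94237973 204.        ]
hingeL (array([484.97256441, -36.98080333, 169.79250992]), np.float64(1.4077300404165973))
hingeR (array([485.12901841, -72.24144182, 158.18180271]), np.float64(4.550882864793953))
freeL (array([440.18365912, -29.40500306, 153.63246089]), np.float64(1.8187669773224304))
freeR (array([442.27851881, -66.81145365, 150.03787831]), np.float64(1.4059163523600888))
spout [array([488.69585861, -35.40763287, 160.        ]), array([486.94003201, -72.56776494, 160.        ]), array([529.88655824, -35.74282439, 160.        ]), array([530.51074007, -73.67695363, 160.        ])]
mug [array([456.65459575, -11.03235132,  94.        ]), array([457.85291247, -88.7963015 ,  94.        ]), array([494.47155154, -49.36127745,  94.        ]), array([419.02777778, -51.19375648,  94.        ]), array([ 467.65963671, -121.99658169,   94.        ])]
```

The crop confirms it: the dark lid with its tube (top view 278.5,159.6) sits on the grey juicer. The orange flap (277,207) is nearly straight out above the mug. The axis is at about (583,-60.5), and the spout points along world -x with a yaw of about -0.08. I'll move in above the flap with the jaws shut.

Emit:
drive_tool(
  targets=[
    {"jaw": 0, "travel": [0.389, -0.436, 0], "twist": 0.42},
    {"jaw": 0, "travel": [0.389, -0.436, 0], "twist": 0.42},
    {"jaw": 0, "travel": [0.389, -0.436, 0], "twist": 0.42},
    {"jaw": 0, "travel": [0.389, -0.436, 0], "twist": 0.42},
    {"jaw": 0, "travel": [0.389, -0.436, 0], "twist": 0.42},
    {"jaw": 0, "travel": [0.389, -0.436, 0], "twist": 0.42},
    {"jaw": 0, "travel": [0.389, -0.436, 0], "twist": 0.42},
    {"jaw": 0, "travel": [0.389, -0.436, 0], "twist": 0.42},
  ],
)

```text
t: 0.87
eef_pos: [334.6, -279.2, 214.7]
tcp_rot: [3.141, -0.0, -0.082]
ft_force: [1.2, -0.4, 0.9]
opening: 0.494
grip_force: 0.0
```

Emit:
drive_tool(
  targets=[
    {"jaw": 0, "travel": [0.076, -0.238, 0.015], "twist": 0},
    {"jaw": 0, "travel": [0.076, -0.238, 0.015], "twist": 0},
    {"jaw": 0, "travel": [0.076, -0.238, 0.015], "twist": 0},
    {"jaw": 0, "travel": [0.076, -0.238, 0.015], "twist": 0},
    {"jaw": 0, "travel": [0.076, -0.238, 0.015], "twist": 0},
    {"jaw": 0, "travel": [0.076, -0.238, 0.015], "twist": 0},
    {"jaw": 0, "travel": [0.076, -0.238, 0.015], "twist": 0},
    {"jaw": 0, "travel": [0.076, -0.238, 0.015], "twist": 0},
  ],
)

```text
t: 1.53
eef_pos: [429.7, -48.1, 199.4]
tcp_rot: [3.142, 0.0, -0.076]
ft_force: [-1.0, 0.5, 0.8]
opening: 0.005
grip_force: 0.0
```

```bash
python3 - <<'E'
from h import *
print(state()["eef_pos"],state()["joints"])
S=read_camera("scene")["frame"];W=read_camera("wrist")
a=cv2.resize(S[150:310,210:370],(400,400),interpolation=2)
b=cv2.resize(W["frame"],(400,250),interpolation=cv2.INTER_AREA)
b=np.vstack([b,np.zeros((150,400,3),np.uint8)]);cv2.imwrite("pics/c2.png",np.hstack([a,b])[:,:,::-1])
E
```

```text
[429.73644479 -48.14573422 199.43726009] [-2.64493913e-01  2.38554841e-01  2.02473605e+00 -1.40522725e-04
  8.78641400e-01  1.38281779e+00]
```

View pics/c2.png

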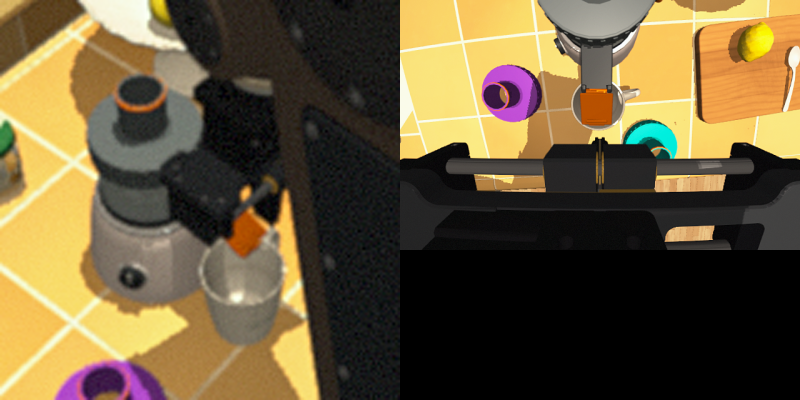

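Emit:
drive_tool(
  targets=[
    {"jaw": 0, "travel": [0.005, 0, 0.03], "twist": 0},
    {"jaw": 0, "travel": [0.005, 0, 0.044], "twist": 0},
    {"jaw": 0, "travel": [0.0075, 0, 0.054], "twist": 0},
    {"jaw": 0, "travel": [0.013, 0, 0.063], "twist": 0},
    {"jaw": 0, "travel": [0.0215, 0, 0.07], "twist": 0},
    {"jaw": 0, "travel": [0.0215, 0, 0.07], "twist": 0},
  ],
)

```text
t: 2.13
eef_pos: [452.0, -53.0, 128.8]
tcp_rot: [3.142, 0.0, -0.083]
ft_force: [-1.2, -0.1, -0.2]
opening: 0.005
grip_force: 0.0
```

```bash
python3 - <<'E'
from h import *
S=read_camera("scene")["frame"];W=read_camera("wrist")
a=cv2.resize(S[200:290,260:350],(400,400),interpolation=2)
b=cv2.resize(W["frame"][:260,220:420],(400,400),interpolation=2)
cv2.imwrite("pics/c3.png",np.hstack([a,b])[:,:,::-1])
E
```

```text
(no output)
```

View pics/c3.png

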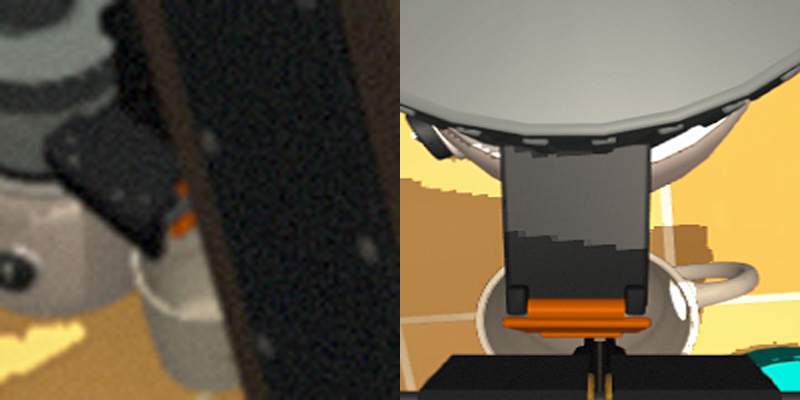

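The flap has swung in and the finger rests on it, at crop (600,345) against a flap centre of 577, so about 5 mm to one side. Next I'll centre the finger and press.

Emit:
drive_tool(
  targets=[
    {"jaw": 0, "travel": [0.003, -0.004, 0.003], "twist": 0},
    {"jaw": 0, "travel": [0.007, -0.005, 0.004], "twist": 0},
    {"jaw": 0, "travel": [0.011, -0.005, 0.006], "twist": 0},
    {"jaw": 0, "travel": [0.014, -0.005, 0.006], "twist": 0},
    {"jaw": 0, "travel": [0.014, -0.005, 0.006], "twist": 0},
  ],
)

```text
t: 2.65
eef_pos: [465.7, -47.9, 123.6]
tcp_rot: [3.142, -0.0, -0.081]
ft_force: [-0.3, 0.1, 0.3]
opening: -0.001
grip_force: 0.0
```

Emit:
drive_tool(
  targets=[
    {"jaw": 0, "travel": [0.002, 0, 0], "twist": 0},
    {"jaw": 0, "travel": [0.004, 0, 0], "twist": 0},
    {"jaw": 0, "travel": [0.004, 0, 0], "twist": 0},
  ],
)

```text
t: 2.9
eef_pos: [465.9, -47.9, 123.5]
tcp_rot: [-3.141, 0.008, -0.081]
ft_force: [-17.8, -1.3, 11.5]
opening: 0.003
grip_force: 9.2
```

```bash
python3 - <<'E'
from h import *
S=read_camera("scene")["frame"];W=read_camera("wrist")
a=cv2.resize(S[200:290,260:350],(400,400),interpolation=2)
b=cv2.resize(W["frame"][60:260,220:420],(400,400),interpolation=2)
cv2.imwrite("pics/c4.png",np.hstack([a,b])[:,:,::-1])
s=state();print(s["ft_force"],s["moment"],s["eef_pos"])
E
```

```text
[-17.96234145  -1.05143087  11.08275848] [-0.13100824  2.7373195  -0.03154177] [465.91889007 -47.81541788 123.44987573]
```

View pics/c4.png

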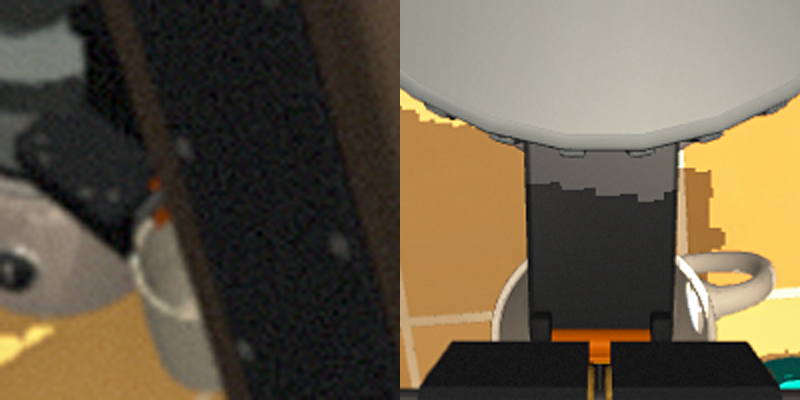

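Hard contact at x=465.9 matches where I expect the shut flap's face plus half a finger, so it may have latched already. I'll back off and look.

Emit:
drive_tool(
  targets=[
    {"jaw": 0, "travel": [-0.03, 0, 0], "twist": 0},
    {"jaw": 0, "travel": [-0.04, 0, -0.03], "twist": 0},
    {"jaw": 0, "travel": [-0.04, 0, -0.07], "twist": 0},
    {"jaw": 0, "travel": [-0.04, 0, -0.1], "twist": 0},
    {"jaw": 0, "travel": [-0.02, 0.1, -0.12], "twist": 0},
    {"jaw": 0, "travel": [-0.02, 0.1, -0.12], "twist": 0},
    {"jaw": 0, "travel": [-0.02, 0.1, -0.12], "twist": 0},
  ],
)

```text
t: 3.58
eef_pos: [442.1, -149.4, 245.4]
tcp_rot: [3.14, -0.004, -0.081]
ft_force: [0.3, 0.3, 0.1]
opening: 0.004
grip_force: 0.0
```

```bash
python3 - <<'E'
from h import *
S=read_camera("scene")["frame"];W=read_camera("wrist")
a=cv2.resize(S[200:290,260:350],(400,400),interpolation=2)
b=cv2.resize(W["frame"][40:240,180:380],(400,400),interpolation=2)
cv2.imwrite("pics/c5.png",np.hstack([a,b])[:,:,::-1])
E
```

```text
(no output)
```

View pics/c5.png

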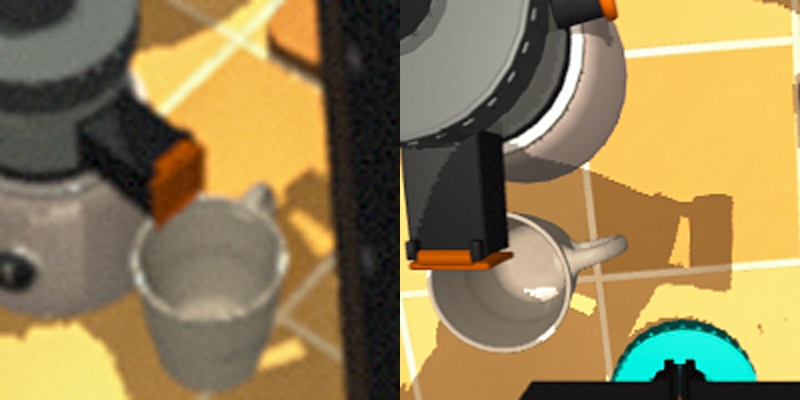

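The flap hangs down over the mouth: scene crop from (155,160) to (160,225) and (203,190). I'll check the angle numerically against the projected free-edge corners.

```bash
python3 - <<'E'
from h import *
yaw=-.08;ax=np.array([583,-60.5,0])
Rz=np.array([[np.cos(yaw),-np.sin(yaw),0],[np.sin(yaw),np.cos(yaw),0],[0,0,1]])
C={n:read_camera(n) for n in("scene","wrist")}
def proj(c,X):
    p=np.array(c["R"])@X+np.array(c["t"]);q=p[:2]/p[2];q=q*(1+c["k1"]*(q@q));return np.round([q[0]*c["fx"]+c["cx"],q[1]*c["fy"]+c["cy"]],1)
for n,c in C.items():
    print(n,"tube top",proj(c,ax+[0,0,252]))
    for th in(0,.1,.25):
        d=np.array([-np.sin(th),0,-np.cos(th)]);nn=np.array([-np.cos(th),0,np.sin(th)])
        print(th,[proj(c,ax+Rz@(np.array([-102,y,160])+s*d+6*nn)).tolist() for s in(0,42) for y in(-19,19)])
    m=orange(c["frame"],(290,225,320,255) if n=="scene" else (180,140,260,190))
    cs=max(cv2.findContours(m,0,1)[0],key=cv2.contourArea);print(cv2.boxPoints(cv2.minAreaRect(cs)).round(1).tolist(),cv2.approxPolyDP(cs,2,True)[:,0].tolist())
E
```

```text
scene tube top [266.2 186.3]
0 [[306.6, 232.1], [295.2, 241.7], [306.8, 242.8], [295.7, 252.3]]
0.1 [[306.6, 232.0], [295.2, 241.5], [308.0, 243.6], [296.9, 253.1]]
0.25 [[306.6, 231.7], [295.1, 241.2], [309.8, 244.5], [298.7, 254.0]]
[[294.70001220703125, 235.89999389648438], [303.3999938964844, 230.5], [305.0, 233.0], [296.29998779296875, 238.39999389648438]] [[305, 233], [301, 232], [296, 238]]
wrist tube top [128.7  -0.2]
0 [[230.5, 175.1], [189.1, 175.4], [242.5, 168.6], [206.7, 168.9]]
0.1 [[230.3, 175.1], [188.8, 175.5], [242.6, 172.7], [206.7, 173.0]]
0.25 [[230.0, 175.1], [188.4, 175.5], [242.5, 178.7], [206.6, 179.0]]
[[188.0, 163.0], [227.0, 163.0], [227.0, 172.0], [188.0, 172.0]] [[227, 170], [194, 171], [218, 169], [216, 163], [193, 164], [193, 169], [188, 172]]
```

Both views fit θ≈0. In the scene view the free corners are at (305.7,242.8) and (295.6,250.6), against a predicted (306.8,242.8) and (295.7,252.3), and 0.25 rad would move them 3 px. It held 18 N too, so the flap is latched. Now for the lid tube.

Emit:
drive_tool(
  targets=[
    {"jaw": 1, "travel": [0, 0, -0.035], "twist": -0.1},
    {"jaw": 1, "travel": [0.133, -0.1, -0.035], "twist": -0.68},
    {"jaw": 1, "travel": [0.133, -0.1, -0.035], "twist": -0.68},
    {"jaw": 1, "travel": [0.133, -0.1, -0.035], "twist": -0.68},
    {"jaw": 1, "travel": [0.133, -0.1, -0.035], "twist": -0.68},
    {"jaw": 1, "travel": [0.133, -0.1, -0.035], "twist": -0.68},
    {"jaw": 1, "travel": [0.133, -0.1, -0.035], "twist": -0.68},
    {"jaw": 1, "travel": [0.133, -0.1, -0.035], "twist": -0.68},
  ],
)

```text
t: 4.45
eef_pos: [581.2, -56.3, 278.0]
tcp_rot: [-3.141, 0.001, 0.598]
ft_force: [-0.7, -0.0, -0.4]
opening: 0.508
grip_force: 0.0
```

```bash
python3 - <<'E'
from h import *
print(state()["joints"].round(3),state()["eef_pos"])
W=read_camera("wrist")
cv2.imwrite("pics/c6.png",W["frame"][:,:,::-1])
E
```

```text
[-0.21   0.375  1.576 -0.     1.191  0.764] [581.18191257 -56.26590686 278.00436917]
```

View pics/c6.png

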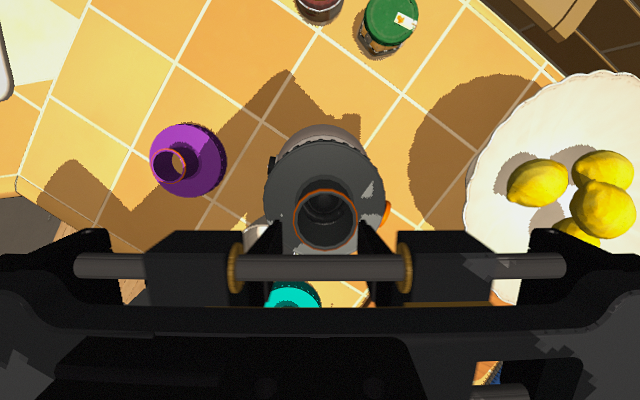

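The tube's orange rim is at about (325,218) between the open fingers. I'll measure its centre.

```bash
python3 - <<'E'
from h import *
c=read_camera("wrist");s=state()
m=orange(c["frame"],(285,180,365,252));h=cv2.cvtColor(c["frame"],cv2.COLOR_RGB2HSV)
m=cv2.inRange(h,(0,90,50),(20,255,255));k=np.zeros_like(m);k[180:250,288:364]=255;m&=k
p=cv2.convexHull(cv2.findNonZero(m));e=cv2.fitEllipse(p);print(e)
X=plane(c,e[0],252);print(X,s["eef_pos"])
y=s["tcp_rot"][2];d=X-s["eef_pos"];print("tool dx,dy",d[0]*np.cos(y)+d[1]*np.sin(y),d[0]*np.sin(y)-d[1]*np.cos(y))
E
```

```text
((328.1096496582031, 222.07508850097656), (63.59694290161133, 78.59735870361328), 128.8278045654297)
[585.05216284 -62.76424592 252.        ] [580.98752815 -57.35160776 278.72032557]
tool dx,dy 0.32515186475041347 6.761078559497141
```

Emit:
drive_tool(
  targets=[
    {"jaw": 1, "travel": [0.001, 0.0045, 0], "twist": 0},
    {"jaw": 1, "travel": [0.001, 0.0045, 0], "twist": 0},
    {"jaw": 1, "travel": [0.001, 0.0045, 0.01], "twist": 0},
    {"jaw": 1, "travel": [0.001, 0.0045, 0.035], "twist": 0},
    {"jaw": 1, "travel": [0.001, 0.0045, 0.055], "twist": 0},
    {"jaw": 1, "travel": [0.001, 0.0045, 0.065], "twist": 0},
    {"jaw": 1, "travel": [0.001, 0.0045, 0.065], "twist": 0},
  ],
)

```text
t: 5.13
eef_pos: [584.1, -60.7, 211.2]
tcp_rot: [-3.139, 0.003, 0.598]
ft_force: [-0.1, -0.2, 0.3]
opening: 0.995
grip_force: 0.0
```

Emit:
drive_tool(
  targets=[
    {"jaw": 0.3, "travel": [0, 0, 0], "twist": 0},
    {"jaw": 0.3, "travel": [0, 0, 0], "twist": 0},
    {"jaw": 0.3, "travel": [0, 0, 0], "twist": 0},
    {"jaw": 0.3, "travel": [0, 0, 0], "twist": 0},
    {"jaw": 0.3, "travel": [0, 0, 0], "twist": 0},
    {"jaw": 0.3, "travel": [0, 0, 0], "twist": 0},
    {"jaw": 0.3, "travel": [0, 0, 0], "twist": 0},
    {"jaw": 0.3, "travel": [0, 0, 0], "twist": 0},
  ],
)

```text
t: 5.8
eef_pos: [585.1, -60.5, 213.7]
tcp_rot: [-3.141, -0.0, 0.599]
ft_force: [-5.8, 6.7, 3.6]
opening: 0.496
grip_force: 5.0
```

Emit:
drive_tool(
  targets=[
    {"jaw": 0, "travel": [0, -0.002, 0], "twist": 0},
    {"jaw": 0, "travel": [0, -0.002, 0], "twist": 0},
    {"jaw": 0, "travel": [0, -0.002, 0], "twist": 0},
    {"jaw": 0, "travel": [0, -0.002, 0], "twist": 0},
    {"jaw": 0, "travel": [0, -0.002, 0], "twist": 0},
  ],
)

```text
t: 6.22
eef_pos: [584.1, -58.8, 213.7]
tcp_rot: [-3.141, -0.0, 0.599]
ft_force: [-0.1, 2.3, 3.0]
opening: 0.483
grip_force: 30.0
```

Gripped at 30 N. I'll try the first direction.

Emit:
drive_tool(
  targets=[
    {"jaw": 0, "travel": [0, 0, 0], "twist": -0.1},
    {"jaw": 0, "travel": [0, 0, 0], "twist": -0.2},
    {"jaw": 0, "travel": [0, 0, 0], "twist": -0.25},
    {"jaw": 0, "travel": [0, 0, 0], "twist": -0.25},
  ],
)

```text
t: 6.55
eef_pos: [584.2, -59.0, 213.7]
tcp_rot: [3.141, -0.0, 0.851]
ft_force: [-0.5, 0.7, 2.3]
opening: 0.488
grip_force: 30.0
```

```bash
python3 - <<'E'
from cell import *
s=state();print(s["moment"],s["ft_force"],s["tcp_rot"],s["joints"],s["tau"][5])
E
```

```text
[0.07851635 0.12964276 0.04682222] [-0.49216774  0.71628885  2.33144424] [ 3.14131262e+00 -1.28850029e-05  8.51183829e-01] [-2.13062562e-01  4.37839658e-01  1.65581198e+00 -1.43827193e-04
  1.04768991e+00  5.06621775e-01] -1.0647210851311684
```

It turned 0.25 rad with about 0.05 N m, past the 0.15 stop, so this is the unscrewing direction. I'll continue to about 1.15 rad.

Emit:
drive_tool(
  targets=[
    {"jaw": 0, "travel": [0, 0, 0], "twist": -0.12},
    {"jaw": 0, "travel": [0, 0, 0], "twist": -0.24},
    {"jaw": 0, "travel": [0, 0, 0], "twist": -0.36},
    {"jaw": 0, "travel": [0, 0, 0], "twist": -0.48},
    {"jaw": 0, "travel": [0, 0, 0], "twist": -0.6},
    {"jaw": 0, "travel": [0, 0, 0], "twist": -0.72},
    {"jaw": 0, "travel": [0, 0, 0], "twist": -0.84},
    {"jaw": 0, "travel": [0, 0, 0], "twist": -0.9},
  ],
)

```text
t: 7.22
eef_pos: [584.0, -59.0, 213.7]
tcp_rot: [-3.142, 0.0, 1.753]
ft_force: [-1.1, 0.4, 3.1]
opening: 0.487
grip_force: 30.0
```

```bash
python3 - <<'E'
from cell import *
s=state();print(s["moment"],s["ft_force"],s["tcp_rot"])
E
```

```text
[ 0.14316086  0.17206312 -0.05854665] [-1.08679716  0.35207762  3.12522997] [-3.14158545e+00  1.30602480e-04  1.75320149e+00]
```

Free turning throughout, 1.15 rad in all. I'll lift a little first and check the force.

Emit:
drive_tool(
  targets=[
    {"jaw": 0, "travel": [0, 0, -0.002], "twist": 0},
    {"jaw": 0, "travel": [0, 0, -0.005], "twist": 0},
    {"jaw": 0, "travel": [0, 0, -0.005], "twist": 0},
  ],
)

```text
t: 7.47
eef_pos: [584.2, -59.1, 219.0]
tcp_rot: [3.141, 0.0, 1.746]
ft_force: [0.7, 0.1, -0.8]
opening: 0.486
grip_force: 30.0
```

Emit:
drive_tool(
  targets=[
    {"jaw": 0, "travel": [0, 0, -0.015], "twist": 0},
    {"jaw": 0, "travel": [0, 0, -0.03], "twist": 0},
    {"jaw": 0, "travel": [0, 0, -0.045], "twist": 0},
    {"jaw": 0, "travel": [0, 0, -0.057], "twist": 0},
    {"jaw": 0, "travel": [0, 0, -0.065], "twist": 0},
    {"jaw": 0, "travel": [0, 0, -0.068], "twist": 0},
    {"jaw": 0, "travel": [0, 0, -0.068], "twist": 0},
    {"jaw": 0, "travel": [0, 0, -0.068], "twist": 0},
  ],
)

```text
t: 8.13
eef_pos: [583.9, -59.0, 286.0]
tcp_rot: [-3.141, -0.0, 1.748]
ft_force: [-0.0, -0.5, -0.5]
opening: 0.481
grip_force: 30.0
```

```bash
python3 - <<'E'
from h import *
S=read_camera("scene")["frame"];T=read_camera("top")["frame"]
a=cv2.resize(S[120:300,220:400],(400,400),interpolation=2)
b=cv2.resize(T[120:260,220:360],(400,400),interpolation=2)
cv2.imwrite("pics/c7.png",np.hstack([a,b])[:,:,::-1]);print(state()["eef_pos"],state()["ft_force"])
E
```

```text
[583.83438203 -58.93886342 285.77744941] [ 0.61871347  0.81415506 -1.32660811]
```

View pics/c7.png

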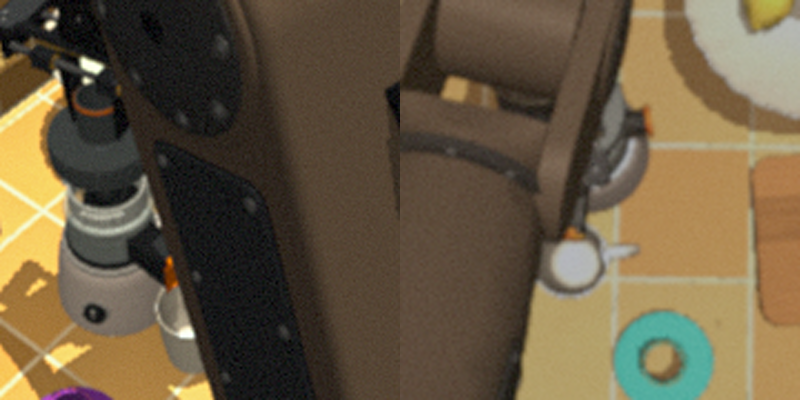

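The lid is held level above the open drum (scene crop 97,150), the flap is shut (172,270), and the mug is in place. I'm handing the job in.

```bash
python3 -c "
from cell import *
print(job_done())"
```

```text
the job is handed in; nothing more can be done
None
```

I handed the job in at about 8 s on the robot's clock: flap pressed shut and, by the camera views, latched; lid unscrewed counter-clockwise and held level about 72 mm above its seat; mug looks undisturbed; no pass/fail verdict was returned.

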